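# Set the lamp-stand leg to its length mark and clamp it

### The arm

A 6-joint arm with a two-finger parallel gripper is mounted at the origin on a cart in front of the work surface, level with it; the furniture and walls round the work are solid. World frame = base frame: x ahead of the robot, y to its left, z up, the work surface at z = 0. Lengths are in mm, angles in rad, forces in N, time in s.
With the tool pointing down it reaches from about 300 to 750 mm from the base axis. Payload 8.5 kg.
Tool frame: the origin (TCP) lies between the finger pads; the fingertips stand 22 mm ahead of it and the grasp point (between the pads) lies 3 mm ahead of it; z points along the fingers, y is the line along which they close (so a half turn about z gives the same grasp; the last joint's range is limited). The gripper opens to 88 mm and grips with 3 to 60 N. Pads are 18 mm wide; open, the fingers measure 123 mm over their backs; the gripper's body (75 mm by 187 mm) begins 45 mm behind the grasp point.
Start: joints at [-1.53, 0.381, 1.297, -0, 1.464, -0.215], TCP at [139.156, -532.087, 260.748] pointing down, gripper open.
Joint ranges: [-3.11, 3.11], [-0.89, 2.33], [0.22, 2.48], [-1.42, 4.56], [0.17, 2.85], [-2.88, 2.88]. Speed limits (rad/s): [2.39, 2.39, 3.14, 3.14, 3.14, 3.14].

### API

Orientations are given as a 3x3 rotation matrix whose columns are the frame's x, y, z axes.
In Python, from workcell import sensors, camera, job gives the robot as it stands.
- The arm moves only by the tool jog_arm, never from a script. Its argument "plan" is a list of rows, each a list of 7 numbers: the shift along the world's x, y, z in units of 0.25 m (1.0 is 0.25 m), then the turn, a rotation vector about the world's x, y, z in units of 180 degrees (1.0 is 180 degrees), then the gripper command: -1 is shut, 1 is fully open, values between are in proportion. A call has 1 to 8 rows; each row is the pose to reach, as a shift and turn from the pose commanded when the call began, turning the shorter way round; what a row does not reach only later rows make up. A row lasts 1/8 s, in which the tool goes at most 62.5 mm and 10.7 degrees, less where a joint would pass 70% of its speed; a pose out of reach is approached as far as the arm can. A call with a number of a shift or a turn outside -1 to 1 is refused whole. A call with a gripper value outside its range is refused whole. The fingers move at their own pace and stop on an object; "force" is the grip in N (left out, the last holds). Time passes only in rows, so rows that repeat a pose let the fingers close. It gives the time, the measured TCP pose, the force, the opening and the grip force at its end, in the units of the state.
- sensors.state(): the state, without advancing time (a new reading comes with each control period).
- camera(name): name is "side" or "top"; returns a dict with "frame" (400x640x3 uint8, blue, green, red), "vfov" (degrees; the focal length in pixels is half the picture's height over the tangent of half this angle, whatever the lens; pixels are square), "cx", "cy" (the principal point, pixels), "k1" (the pictures are not rectified: a ray, as slopes to the right and down, at radius r is drawn at 1 + k1 r^2 times it, then the intrinsics apply), "eye" and "rotation" of the camera in the world. Camera axes: x right, y down, z forward; pixel columns grow to the right and rows downward; lengths in mm; the calibration is good to about 2 mm. A picture is of the moment at which its call begins. There is no depth.
- job.close_job(): hands the job in; it is judged then, once.
The state is a dict: "time": time; "qpos": joint angles; "qvel": joint speeds; "joint_torque": joint torques, N m; "tcp_pos": TCP position; "eef_rot": TCP orientation; "ft_force": force on the tool from outside, world axes, zero at the start; "ft_torque": the same for the moment, N m; "finger_gap": opening from 0.0 (shut) to 1.0 (fully open); "grasp_force": force on a finger pad.
Only numpy, scipy, OpenCV 4.12 (cv2) and the standard library are available. Lean on these libraries where they do the work, as an engineer would, in place of code of your own. Each camera call takes 0.05 s, during which the arm holds its last target. There are 200 camera calls.

### The job

The telescopic leg of a work-light stand is mounted in a jig on the bench. Turn the clamp knob at its end about a quarter turn clockwise (seen from above) so that the hook swings off the leg, then pull the sliding leg out against its spring until its pointer is in line with the marking clip on the rule, and, holding it there, squeeze the open cam lever flat against the collar. Finish while still squeezing lever and collar between the fingers with the leg on the mark - do not let go - and leave the other things on the bench where they are.

Things in the scene. Friction and masses are not known exactly. Their poses are not given: they have to be found in the camera images.
- jig: Fixed plywood board 140 x 420 x 15 mm on the bench; origin: centre of its underside. The leg lies along its y axis (robot's left at yaw 0) at x = 0, 65 mm above the bench, sliding on a 20 mm tube between two grey saddle blocks 44 mm wide and 85 mm high at y = -170 (44 mm long) and +190 mm (22 mm long). Jig -x is the near side, +x the far side; here 'high' is above the bench.
- lock_knob (a joint): Turn (rad) of the clamp knob on the saddle at jig y = -170 mm, upright axis. 0: its hook points along jig +y and stops the leg's lug. Grows clockwise seen from above, to a stop at 1.5 (hook points to jig +x); the leg counts as free past 0.9. Starts at 0 to 0.15. Takes 0.06 N m; stays where left.
- knob_grip (a point): Point on the knob's axis, 124 mm high, at which to grip its black bar: 13 mm thick, 44 mm long, from 101 to 135 mm high. The point turns with the knob; its y axis is the length of the bar and the way the hook points. The steel hook, 14 mm wide, lies below the bar (86 to 102 mm high) and reaches 43 mm from the axis.
- leg: Sliding leg and all it carries: 28 mm tube, black collar (26 mm wide, 72 long, 45 to 85 mm high), hand flange at the collar's +y end, cam lever on the near side. Axes as the jig's; origin on the leg's axis, above the jig's origin at rest. Slides along jig +y up to 135 mm. A spring draws it back (2 N at rest, 7 N at full travel), lever open or shut: let go, it slips back.
- flange (a point): Point on the leg's axis in the flange face that looks to jig -y. Flange 8 mm thick, 42 to 88 mm high, reaching 50 mm to the near and 42 mm to the far side of the leg's axis: fingers straddling the collar from above push this face toward +y to pull the leg out. The collar lies on its -y side, up to 72 mm from it.
- cheek: Rubber pad 3 x 64 x 30 mm on the far (+x) side of the collar, opposite the lever: outer face 16 mm from the leg's axis, 50 to 80 mm high, from 4 to 68 mm on the -y side of the flange face. Moves with the leg (gives under 1 mm). Origin same as the leg's.
- cam_lever: Steel cam lever on the near side of the collar, 7 mm thick, 56 to 74 mm high. Origin on its upright hinge, which rides on the leg 16.5 mm from the leg's axis and 62 mm on the -y side of the flange face; the blade runs 59 mm along its own y axis. Its angle is its yaw relative to the leg (positive: tip toward jig -x). It stays where it is left; closing takes 4 to 5 N near the tip.
- lever_mid (a point): Point in the lever's blade, 45 mm from its hinge. The lever starts open by 0.35 to 0.45 rad, its tip then up to 45 mm from the leg's axis. Closed (0, a stop) it is parallel to the leg, its outer face 20 mm from the leg's axis (36 mm over lever and cheek) and its tip 3 mm short of the flange face.
- pointer (a point): Lower end, 36 mm high, of the thin steel pointer (4 mm wide) that hangs from the leg's tail over the rule, 46 mm to the near side of the leg's axis and 100 mm on the -y side of the flange face. Moves with the leg.
- mark (a point): Top, 35 mm high, of the 4 mm wide ridge of the dark steel marking clip (22 x 14 mm), which sits tight on the aluminium rule on the jig's near side. Axes as the jig's. The leg is on the mark when pointer and ridge agree along jig y; it starts 50 to 100 mm short (to -y) of it.
- spanner: Loose open-ended spanner, 27 x 137 x 6 mm, lying on the far side of the jig's board. Leave it.
- tin: Loose open tin of screws, 75 mm across, 46 mm tall, behind the jig. Leave it.
- tape: Loose tape measure, 65 x 70 x 35 mm, to the left of the jig. Leave it.
- glue: Loose glue bottle, 46 x 64 x 179 mm, behind the jig to the left. Leave it.

How it is judged:
By the outcome, as a careful person would: the job done as asked, in the order asked, and still so for the second after the job is handed in, while the arm keeps its last pose, push and grip.
It also fails if it takes over 48 s, if anything falls off the work surface, if the arm or the gripper's body presses on something with over 40 N, if the wrist force passes 120 N, or if a joint passes its speed limit or range.

## Working session

There is one attempt and no reset: what is moved stays moved. The work goes in short steps, Python scripts to look and compute and a tool call to move; the robot and the scene stay as the last step left them, time stands still between calls to the robot, and variables do not carry over. Pictures are saved under pics/ and viewed, at most 10 in all, crops included, and the job is handed in when it is done.

Besides the shell and the picture viewer there is one more tool, called after "Emit:" as name(argument=value, ...), one argument or row to a line, values as JSON. jog_arm: Moves the arm, as the interface text tells. Its arguments: {"type":"object","properties":{"plan":{"type":"array"},"force":{"type":"number"}},"required":["plan"]}

```bash
mkdir -p pics; cat > h.py <<'E'
import numpy as np, cv2
from workcell import sensors, camera, job
def K(c):
    f=200/np.tan(np.radians(c["vfov"])/2); return f
def ray(c,u,v):
    f=K(c); d=np.array([(u-c["cx"])/f,(v-c["cy"])/f]); s=d.copy()
    for _ in range(30): s=d/(1+c["k1"]*(s@s))
    return np.array(c["rotation"])@np.array([s[0],s[1],1.])
def at_z(c,u,v,z):
    r=ray(c,u,v); e=np.array(c["eye"]); return e+r*(z-e[2])/r[2]
def proj(c,p):
    q=np.array(c["rotation"]).T@(np.array(p,float)-np.array(c["eye"])); s=q[:2]/q[2]
    s=s*(1+c["k1"]*(s@s)); return s*K(c)+[c["cx"],c["cy"]]
def look(n,name,crop=None,k=1):
    c=camera(n); im=c["frame"]
    if crop: x0,y0,x1,y1=crop; im=im[y0:y1,x0:x1]
    cv2.imwrite(f"pics/{name}.png",cv2.resize(im,None,fx=k,fy=k,interpolation=cv2.INTER_CUBIC)); return c
E
python3 - <<'E'
from h import *
for n in("top","side"):
    c=look(n,n+"0"); print(n,c["eye"],np.round(c["rotation"],3).tolist(),c["vfov"],c["cx"],c["cy"],c["k1"])
s=sensors.state();print(s)
E
```

```text
top [ 357.4423262   -23.9228413  1187.53125963] [[-0.015, -0.989, 0.147], [-1.0, 0.015, 0.005], [-0.007, -0.147, -0.989]] 48.88752668867188 320.9482554359377 203.05848401870824 0.0062466254378050895
side [ 211.44284778 1144.66845918  556.89294951] [[-0.97, -0.079, 0.23], [-0.243, 0.334, -0.911], [-0.005, -0.939, -0.343]] 46.9897391901061 323.04737654828205 197.32610707435205 -0.00021802628521077908
{'time': 0.1, 'qpos': array([-1.53030223e+00,  3.81155301e-01,  1.29813537e+00,  3.48612145e-06,
        1.46360944e+00, -2.15311716e-01]), 'qvel': array([-0.00123234, -0.00189366, -0.00262671, -0.00038114, -0.00166213,
       -0.00077661]), 'joint_torque': array([ 2.90873257e-03, -4.38648605e+01, -2.24910522e+01,  7.14601320e-02,
        3.42528499e-02, -7.86742226e-05]), 'tcp_pos': array([ 139.14724229, -531.88660519,  260.20189645]), 'eef_rot': array([[ 9.67459821e-01,  2.53024688e-01, -4.94666887e-05],
       [ 2.53024535e-01, -9.67458980e-01,  1.30652891e-03],
       [ 2.82727078e-04, -1.27653051e-03, -9.99999145e-01]]), 'ft_force': array([-0.12218889, -0.11785962, -0.4998139 ]), 'ft_torque': array([-0.02332524, -0.02843299, -0.00557878]), 'grasp_force': 0.0, 'finger_gap': 0.9996108395145975}
```

View pics/top0.png

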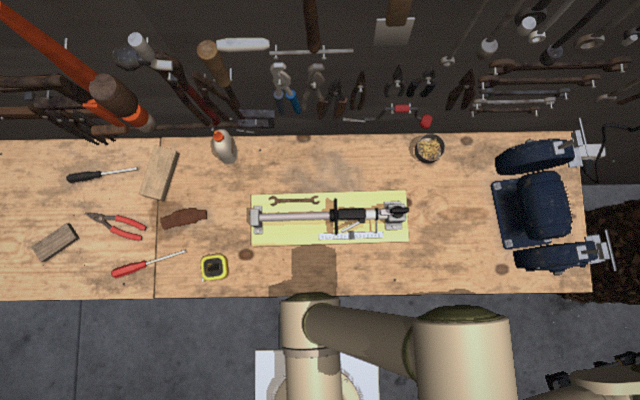

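View pics/side0.png

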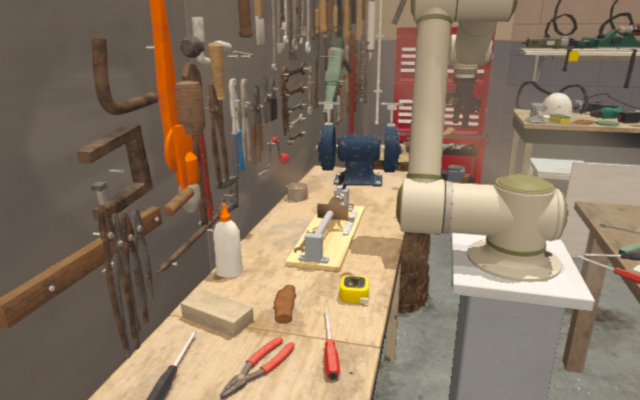

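The top view shows the jig board spanning about (250–408, 192–246). The knob is near (398,212), the far saddle near (257,215), the flange near (335,215) and the rule near (350,236). I'll enlarge it.

```bash
python3 - <<'E'
from h import *
c=look("top","top1",(245,180,415,255),4.7)
for u,v in((250,193),(407,191),(409,243),(251,246)): print(at_z(c,u,v,15))
E
```

```text
[561.85050363 173.36947399  15.        ]
[ 560.62803087 -251.02902491   15.        ]
[ 420.55162995 -250.26452778   15.        ]
[418.8722962  169.40015092  15.        ]
```

View pics/top1.png

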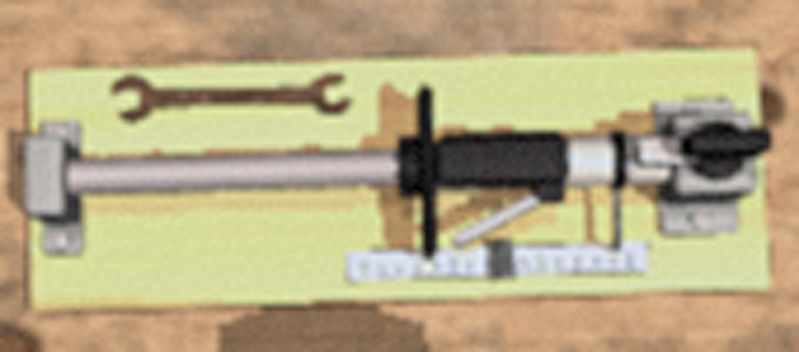

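```bash
cat > m.py <<'E'
from h import *
c=camera("top")
P=lambda x,y,z: at_z(c,245+x/4.7,180+y/4.7,z)
B=np.array([P(30,71,15),P(755,50,15),P(770,287,15),P(32,310,15)])
ctr=B.mean(0); d=(B[0]-B[1])+(B[3]-B[2]); yaw=np.arctan2(-d[0],d[1])
print("board",ctr,yaw, np.linalg.norm(B[0]-B[1]),np.linalg.norm(B[1]-B[2]))
def J(p): 
    q=p[:2]-ctr[:2]; cs,sn=np.cos(yaw),np.sin(yaw); return np.round([cs*q[0]+sn*q[1],-sn*q[0]+cs*q[1]],1)
for n,a in dict(tubeL=(85,173,75),tubeR=(390,167,75),saddleL=(45,175,85),flangeTop=(428,171,88),flfar=(426,90,88),flnear=(430,253,88),point=(617,246,36),mark=(500,262,35),hook=(640,155,102),barA=(690,150,135),barB=(770,141,135),levTip=(458,242,74),levH=(545,196,74),colR=(565,160,85)).items():
    p=P(*a); print(n,np.round(p,1),"jig",J(p))
E
python3 m.py
```

```text
board [490.58159564 -40.15374668  15.        ] 0.014856881620541072 417.01470051245144 136.01949239980385
tubeL [489.4 129.4  75. ] jig [  1.3 169.5]
tubeR [490.1 -35.9  75. ] jig [-0.4  4.3]
saddleL [487.4 149.5  85. ] jig [ -0.3 189.7]
flangeTop [486.1 -56.1  88. ] jig [ -4.8 -15.8]
flfar [529.9 -55.8  88. ] jig [ 39.1 -16.3]
flnear [442.2 -56.3  88. ] jig [-48.7 -15.4]
point [ 448.5 -162.    36. ] jig [ -43.9 -121.2]
mark [440.6 -96.7  35. ] jig [-50.8 -55.8]
hook [ 491.2 -167.8  102. ] jig [  -1.3 -127.6]
barA [ 489.3 -189.1  135. ] jig [  -3.5 -148.9]
barB [ 493.3 -230.2  135. ] jig [-1.0e-01 -1.9e+02]
levTip [448.9 -71.9  74. ] jig [-42.1 -31.1]
levH [ 473.1 -119.4   74. ] jig [-18.6 -79. ]
colR [ 491.2 -129.7   85. ] jig [ -0.7 -89.6]
```

The measurements agree with the given sizes: the tube and saddle lie on the axis, the pointer reads −121 and the flange face about −20 in jig y. The mark is at about −56, so the travel needed is about 65 mm. Next I move above the knob.

Emit:
jog_arm(
  plan=[
    [0.12, 0.1, 0, 0, 0, 0.06, 1],
    [0.24, 0.22, -0.02, 0, 0, 0.12, 1],
    [0.36, 0.34, -0.04, 0, 0, 0.18, 0.5],
    [0.48, 0.46, -0.06, 0, 0, 0.24, 0],
    [0.6, 0.58, -0.08, 0, 0, 0.3, 0],
    [0.7, 0.66, -0.1, 0, 0, 0.36, 0],
    [0.8, 0.72, -0.1, 0, 0, 0.42, 0],
    [0.8, 0.72, -0.1, 0, 0, 0.42, 0],
  ],
  force=20,
)

```text
time: 1.2
tcp_pos: [340.0, -351.2, 235.6]
eef_rot: [[-0.007, 1.0, -0.0], [1.0, 0.007, 0.0], [0.0, -0.0, -1.0]]
ft_force: [0.1, 0.0, -0.6]
finger_gap: 0.498
grasp_force: 0.0
```

Emit:
jog_arm(
  plan=[
    [0.13, 0.12, 0, 0, 0, 0, 0],
    [0.26, 0.24, -0.02, 0, 0, -0.01, 0],
    [0.39, 0.36, -0.06, 0, 0, -0.01, 0],
    [0.52, 0.48, -0.12, 0, 0, -0.01, 0],
    [0.61, 0.565, -0.18, 0, 0, -0.01, 0],
    [0.61, 0.565, -0.2, 0, 0, -0.01, 0],
  ],
)

```text
time: 1.95
tcp_pos: [491.8, -210.4, 184.8]
eef_rot: [[0.028, 1.0, -0.001], [1.0, -0.028, 0.001], [0.001, -0.001, -1.0]]
ft_force: [0.4, -0.3, -0.7]
finger_gap: 0.5
grasp_force: 0.0
```

```bash
python3 - <<'E'
from h import *
c=look("side","side1",(270,170,390,275),6)
for p in((492,-210,135),(492,-188,135),(492,-232,135),(491,-60,88)): print(p,(proj(c,p)-[270,170])*6)
print(sensors.state()["tcp_pos"])
E
```

```text
(492, -210, 135) [431.79583886  15.12781673]
(492, -188, 135) [423.01358773  27.26982402]
(492, -232, 135) [440.33752592   3.3184041 ]
(491, -60, 88) [368.47691089 198.34610708]
[ 491.11346081 -211.16290318  184.66750652]
```

View pics/side1.png

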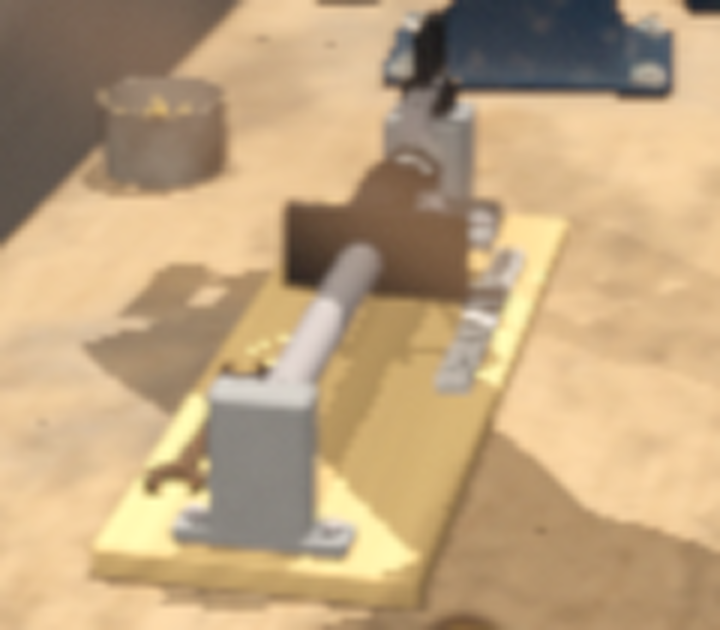

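The side view shows the bar's top at crop (432,15), right where I predicted. I'll lower onto it and close.

Emit:
jog_arm(
  plan=[
    [0, 0, -0.12, 0, 0, 0, 0],
    [0, 0, -0.2, 0, 0, 0, 0],
    [0.002, 0, -0.222, 0, 0, 0, 0],
    [0.002, 0, -0.222, 0, 0, 0, -1],
    [0.002, 0, -0.222, 0, 0, 0, -1],
    [0.002, 0, -0.222, 0, 0, 0, -1],
    [0.002, 0, -0.222, 0, 0, 0, -1],
  ],
  force=20,
)

```text
time: 2.88
tcp_pos: [494.4, -211.5, 131.1]
eef_rot: [[0.027, 1.0, 0.006], [1.0, -0.027, -0.002], [-0.002, 0.007, -1.0]]
ft_force: [11.4, -0.3, -4.8]
finger_gap: 0.147
grasp_force: 20.0
```

The gap is 13 mm, so the bar is gripped. The sideways force says the axis is about 2–3 mm further in +x. I'll correct that while turning clockwise.

Emit:
jog_arm(
  plan=[
    [0.01, 0, 0, 0, 0, -0.03, -1],
    [0.01, 0, 0, 0, 0, -0.08, -1],
    [0.01, 0, 0, 0, 0, -0.13, -1],
    [0.01, 0, 0, 0, 0, -0.18, -1],
    [0.01, 0, 0, 0, 0, -0.23, -1],
    [0.01, 0, 0, 0, 0, -0.28, -1],
    [0.01, 0, 0, 0, 0, -0.33, -1],
    [0.01, 0, 0, 0, 0, -0.38, -1],
  ],
)

```text
time: 3.88
tcp_pos: [492.9, -209.9, 131.0]
eef_rot: [[0.941, 0.339, -0.004], [0.339, -0.941, 0.002], [-0.003, -0.003, -1.0]]
ft_force: [-11.3, 4.5, 11.9]
finger_gap: 0.143
grasp_force: 20.0
```

Emit:
jog_arm(
  plan=[
    [0, 0, 0, 0, 0, -0.04, -1],
    [0, 0, 0, 0, 0, -0.06, -1],
    [0, 0, 0, 0, 0, -0.06, -1],
  ],
)

```text
time: 4.25
tcp_pos: [492.8, -209.5, 131.0]
eef_rot: [[0.987, 0.161, -0.004], [0.161, -0.987, 0.002], [-0.004, -0.003, -1.0]]
ft_force: [-11.4, 5.3, 11.5]
finger_gap: 0.144
grasp_force: 20.0
```

The knob has turned to about 1.42 rad. I release it, rise, and rotate back on the way to above the collar.

Emit:
jog_arm(
  plan=[
    [0, 0, 0, 0, 0, 0, 0],
    [0, 0, 0, 0, 0, 0, 0],
    [0, 0, 0.02, 0, 0, 0, 0],
    [0, 0, 0.15, 0, 0, 0, 0],
    [0, 0, 0.25, 0, 0, 0.04, 0],
    [0, 0.12, 0.25, 0, 0, 0.1, 0],
    [0, 0.24, 0.25, 0, 0, 0.16, 0],
    [0, 0.36, 0.25, 0, 0, 0.22, 0],
  ],
)

```text
time: 5.25
tcp_pos: [494.7, -120.1, 193.1]
eef_rot: [[0.656, 0.755, 0.001], [0.755, -0.656, -0.0], [0.0, 0.001, -1.0]]
ft_force: [-0.3, -0.1, 0.3]
finger_gap: 0.5
grasp_force: 0.0
```

Emit:
jog_arm(
  plan=[
    [0, 0.08, 0, 0, 0, 0.06, 0.5],
    [-0.02, 0.16, 0, 0, 0, 0.12, 0.73],
    [-0.04, 0.18, 0, 0, 0, 0.18, 0.73],
    [-0.04, 0.18, 0, 0, 0, 0.234, 0.73],
    [-0.04, 0.18, 0, 0, 0, 0.234, 0.73],
  ],
)

```text
time: 5.88
tcp_pos: [484.8, -75.8, 193.0]
eef_rot: [[-0.013, 1.0, 0.0], [1.0, 0.013, -0.0], [-0.0, 0.0, -1.0]]
ft_force: [0.5, -0.4, 0.8]
finger_gap: 0.866
grasp_force: 0.0
```

```bash
python3 - <<'E'
from h import *
c=look("top","top2",(285,190,415,250),6)
s=sensors.state();print(s["tcp_pos"],s["eef_rot"],s["finger_gap"])
E
```

```text
[484.79754758 -75.90488338 192.96955327] [[-1.04644202e-02  9.99945166e-01  4.01811449e-04]
 [ 9.99945237e-01  1.04644746e-02 -1.33584672e-04]
 [-1.37782093e-04  4.00391559e-04 -9.99999910e-01]] 0.8662148920888754
```

View pics/top2.png

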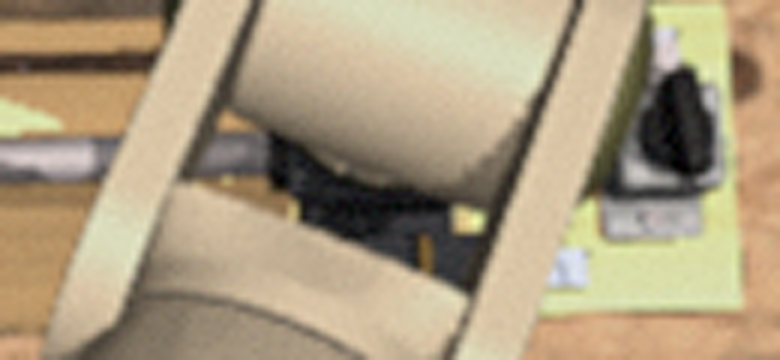

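The knob is clearly turned: the bar now runs along x and the hook points to the far side at crop (663,45). The forearm hides the collar from this camera. I descend to straddle the collar.

Emit:
jog_arm(
  plan=[
    [-0.006, 0, -0.12, 0, 0, 0, 0.73],
    [-0.006, 0, -0.24, 0, 0, 0, 0.73],
    [-0.006, 0, -0.34, 0, 0, 0, 0.73],
    [-0.006, 0, -0.42, 0, 0, 0, 0.73],
    [-0.006, 0, -0.47, 0, 0, 0, 0.73],
    [-0.006, 0, -0.497, 0, 0, 0, 0.73],
    [-0.006, 0, -0.497, 0, 0, 0, 0.73],
  ],
)

```text
time: 6.8
tcp_pos: [483.3, -75.9, 68.5]
eef_rot: [[-0.013, 1.0, -0.0], [1.0, 0.013, 0.0], [0.0, -0.0, -1.0]]
ft_force: [1.0, 0.0, 0.1]
finger_gap: 0.866
grasp_force: 0.0
```

```bash
python3 - <<'E'
from h import *
c=look("side","side2",(300,170,390,245),8)
for p in((491,-60,88),(444.5,-97,36),(444.5,-162,36),(440.6,-96.7,35)): print(p,(proj(c,p)-[300,170])*8)
E
```

```text
(491, -60, 88) [251.30254785 264.4614761 ]
(444.5, -97, 36) [396.04243278 371.59384211]
(444.5, -162, 36) [428.14495476 309.11148653]
(440.6, -96.7, 35) [406.20714065 375.32901917]
```

View pics/side2.png

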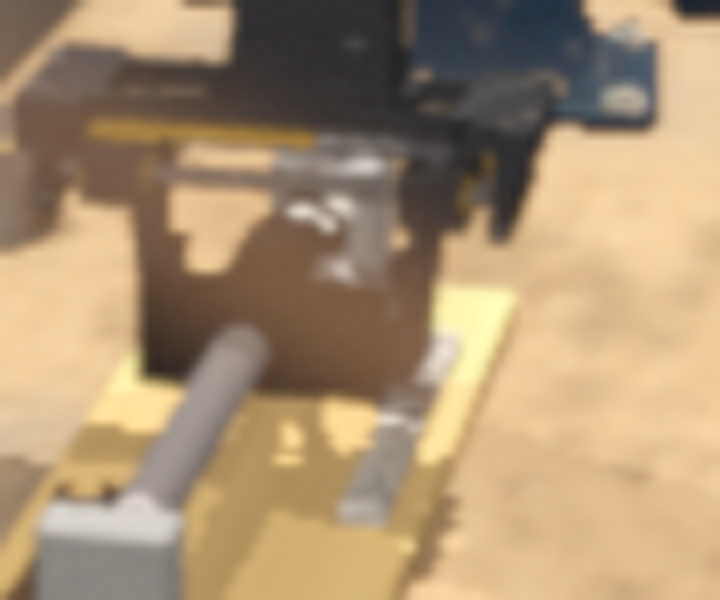

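The fingers straddle the collar freely with no force. I'll sharpen the mark and pointer readings using the saved first picture, then push.

```bash
python3 - <<'E'
import cv2,numpy as np
g=cv2.cvtColor(cv2.imread("pics/top0.png"),cv2.COLOR_BGR2GRAY).astype(int)
print("pointer cols 371-382 rows 222-238");
for v in range(222,239): print(v,g[v,371:383])
print("mark cols 345-358")
for v in range(230,242): print(v,g[v,345:358])
E
```

```text
pointer cols 371-382 rows 222-238
222 [190 195 193 192 155 128 166 193 191 190 193 173]
223 [189 203 201 194 149 121 176 207 201 203 204 208]
224 [189 214 210 200 147 116 186 219 216 213 216 214]
225 [187 216 216 203 144 113 182 217 212 214 211 214]
226 [185 212 218 203 149 120 181 211 212 209 209 213]
227 [185 209 213 199 149 125 182 211 211 207 211 212]
228 [186 214 213 201 151 118 181 210 214 210 210 210]
229 [182 216 216 210 146 111 178 215 213 214 210 213]
230 [171 204 216 207 149 107 176 214 212 210 211 212]
231 [164 181 193 186 128 101 184 220 221 216 219 203]
232 [199 195 183 155 112 111 193 226 224 221 220 192]
233 [222 220 211 192 172 175 205 211 215 223 223 206]
234 [211 214 222 217 205 215 222 197 202 221 222 215]
235 [195 204 224 211 191 212 225 191 198 222 221 218]
236 [207 212 224 213 213 218 225 196 196 218 220 220]
237 [192 192 196 195 189 192 197 184 181 196 202 211]
238 [177 180 177 176 172 175 183 183 186 187 191 202]
mark cols 345-358
230 [176 169 148 146 161 164 162 160 178 204 216 214 213]
231 [160 182 154 114  99  84  93 106 136 178 194 195 184]
232 [193 206 199 137  97  80  88  98 118 171 193 191 181]
233 [211 218 229 181 118  87  99 107 113 185 230 227 222]
234 [222 225 229 183 123  89  98 101 112 194 216 217 222]
235 [214 226 226 173 111  92  97  98 104 171 204 204 216]
236 [206 223 228 170 105  90  97  93 104 151 205 202 206]
237 [214 226 228 171 114  88  93 100 105 146 201 209 202]
238 [190 200 200 161 118  91  96 116 127 149 203 212 209]
239 [178 188 185 174 155 147 158 169 174 185 205 217 216]
240 [214 219 216 218 200 206 213 216 219 217 216 215 215]
241 [216 215 218 219 216 220 215 218 218 220 219 218 215]
```

Emit:
jog_arm(
  plan=[
    [0, 0.02, 0, 0, 0, 0, 0.73],
    [0, 0.03, 0, 0, 0, 0, 0.73],
    [0, 0.036, 0, 0, 0, 0, 0.73],
    [0, 0.036, 0, 0, 0, 0, 0.73],
  ],
)

```text
time: 7.35
tcp_pos: [483.4, -66.8, 68.7]
eef_rot: [[-0.014, 1.0, 0.001], [1.0, 0.014, -0.0], [-0.0, 0.001, -1.0]]
ft_force: [0.2, -1.4, 0.9]
finger_gap: 0.863
grasp_force: 0.8
```

Pointer column is 375.85 and mark is 351.0, so the travel is about 65 mm. There is contact now. I widen slightly to stay clear of the lever and push most of the way.

Emit:
jog_arm(
  plan=[
    [-0.004, 0, 0, 0, 0, 0, 0.79],
    [-0.004, 0.03, 0, 0, 0, 0, 0.79],
    [-0.005, 0.07, 0, 0, 0, 0, 0.79],
    [-0.006, 0.11, 0, 0, 0, 0, 0.79],
    [-0.006, 0.15, 0, 0, 0, 0, 0.79],
    [-0.007, 0.19, 0, 0, 0, 0, 0.79],
    [-0.008, 0.22, 0, 0, 0, 0, 0.79],
    [-0.008, 0.22, 0, 0, 0, 0, 0.79],
  ],
)

```text
time: 8.35
tcp_pos: [481.3, -11.3, 68.5]
eef_rot: [[-0.015, 1.0, 0.0], [1.0, 0.015, 0.0], [0.0, 0.0, -1.0]]
ft_force: [0.8, -3.9, 0.6]
finger_gap: 0.891
grasp_force: 1.8
```

```bash
python3 - <<'E'
from h import *
c=look("top","top3",(285,190,415,250),6)
s=sensors.state();print(s["tcp_pos"],s["ft_force"],s["finger_gap"])
E
```

```text
[481.25897343 -11.62247876  68.53215244] [ 0.54296882 -3.91516673  1.22799252] 0.8894004954309488
```

View pics/top3.png

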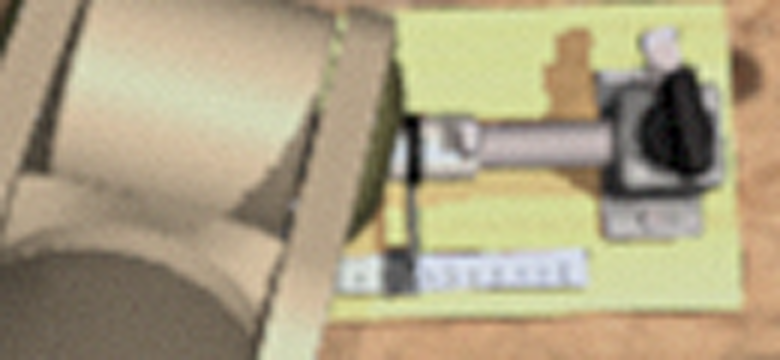

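The pointer now hangs at crop (413,245), and the clip is at (399,272), so a few mm remain. I'll measure that numerically.

```bash
cat > pm.py <<'E'
from h import *
g=np.mean([cv2.cvtColor(camera("top")["frame"],cv2.COLOR_BGR2GRAY).astype(float) for _ in range(2)],0)
c=camera("top")
for v in range(223,240): print(v,g[v,343:363].round().astype(int))
for v in range(224,230):
    w=np.clip(200-g[v,350:359],0,None); print(v,(w*np.arange(350,359)).sum()/w.sum())
print("px/mm",(proj(c,(444.5,-97,36))-proj(c,(444.5,-96,36))))
print(sensors.state()["tcp_pos"])
E
python3 pm.py
```

```text
223 [166 126  81  74  60  76 156 193 192 152 112 135 174 188 190 188 195 198
 195 196]
224 [151 106  76  62  66 110 172 202 200 161 115 134 180 200 200 204 206 207
 209 208]
225 [140  88  70  62  94 138 188 215 213 174 122 130 188 212 210 210 209 210
 209 210]
226 [133  72  61  79 134 152 186 214 212 176 126 128 180 212 208 204 205 209
 206 208]
227 [120  63  82 134 168 160 182 210 210 176 125 122 177 206 210 206 204 208
 203 204]
228 [ 92  67 128 177 182 161 182 212 210 183 132 128 182 209 206 204 204 206
 204 202]
229 [ 90 122 176 194 194 169 184 214 215 192 146 135 186 212 211 210 208 210
 208 206]
230 [142 178 194 194 190 166 166 177 178 166 134 139 186 211 209 208 210 212
 210 208]
231 [182 194 194 192 167 128 116  98  85  92 107 138 172 191 182 176 179 178
 170 170]
232 [190 194 194 200 193 140 102  74  60  63  96 145 176 189 182 176 173 176
 168 166]
233 [204 200 202 214 221 174 116  84  82  76  82 150 202 220 220 220 214 214
 221 220]
234 [220 218 216 220 220 176 120  92  93  86  74 157 204 214 220 220 207 208
 220 218]
235 [216 204 205 218 218 167 108  88  94  93  96 163 200 200 211 220 204 198
 214 218]
236 [218 188 194 222 221 162 101  87  94  94  99 150 196 198 206 219 203 192
 206 216]
237 [218 202 202 220 220 169 112  85  92  98 104 144 196 205 200 208 196 196
 206 214]
238 [186 182 184 192 193 156 114  92  94 114 120 152 196 208 200 201 199 206
 210 206]
239 [167 163 166 176 178 168 150 144 156 167 173 182 201 214 210 209 212 210
 208 212]
224 353.3261904761905
225 353.37297297297295
226 353.4698162729659
227 353.501246882793
228 353.5242165242165
229 353.61565836298934
px/mm [ 0.38224387 -0.00575013]
[481.26166397 -12.05204915  68.52681042]
```

The pointer tip is at column 353.55 and the ridge at about 351.2, which leaves about 6 mm.

Emit:
jog_arm(
  plan=[
    [0, 0.012, 0, 0, 0, 0, 0.79],
    [0, 0.024, 0, 0, 0, 0, 0.79],
    [0, 0.024, 0, 0, 0, 0, 0.79],
    [0, 0.024, 0, 0, 0, 0, 0.79],
  ],
)

```text
time: 9.05
tcp_pos: [481.2, -5.8, 68.5]
eef_rot: [[-0.014, 1.0, -0.0], [1.0, 0.014, 0.0], [0.0, -0.0, -1.0]]
ft_force: [0.8, -3.7, 2.0]
finger_gap: 0.898
grasp_force: 1.9
```

```bash
python3 pm.py; python3 - <<'E'
from h import *
look("top","top4",(330,205,370,245),14)
E
```

```text
223 [ 78  61  71 102 162 190 190 146 112 164 193 190 186 188 188 192 194 204
 207 206]
224 [ 65  62 102 130 172 203 196 150 111 165 200 200 198 197 196 206 208 208
 208 208]
225 [ 60  82 126 148 185 214 206 156 113 176 212 212 210 210 210 210 208 208
 211 210]
226 [ 82 144 158 148 188 211 208 159 113 174 212 210 209 206 208 209 210 208
 206 207]
227 [131 192 178 143 181 212 212 160 110 158 198 209 206 207 206 206 204 206
 205 206]
228 [174 198 172 142 182 212 212 162 111 139 190 208 205 206 204 205 206 206
 206 205]
229 [192 195 166 144 183 212 216 166 111 142 188 212 208 209 208 210 209 209
 209 210]
230 [194 194 167 141 170 188 186 136 103 128 173 207 212 208 207 208 208 212
 211 210]
231 [194 191 162 142 145 136 116  78  93 101 130 176 190 186 184 178 177 180
 172 168]
232 [190 190 176 170 172 135  79  52 100 109 116 168 191 188 180 176 174 174
 170 164]
233 [200 202 206 215 215 166  94  56  90  98 109 186 224 220 221 219 212 216
 220 218]
234 [219 218 215 223 224 178 115  76  69  84 108 186 214 212 221 221 208 208
 219 220]
235 [218 206 208 222 224 171 110  87  90  86 103 172 199 198 211 218 202 199
 213 220]
236 [218 189 192 220 224 166 105  90  91  94 100 150 199 196 200 218 204 192
 208 220]
237 [215 200 206 224 224 172 114  88  92  98 104 145 200 208 202 208 197 194
 207 214]
238 [186 180 182 196 200 158 116  93  90 116 120 150 196 209 202 202 200 204
 208 205]
239 [169 166 170 180 186 168 146 145 156 170 172 180 202 212 210 208 212 211
 209 210]
224 351.18428184281845
225 350.873786407767
226 350.8990228013029
227 351.0345821325648
228 351.22166246851384
229 351.25194805194803
px/mm [ 0.38224387 -0.00575013]
[481.17094404  -5.87072322  68.55857041]
```

View pics/top4.png

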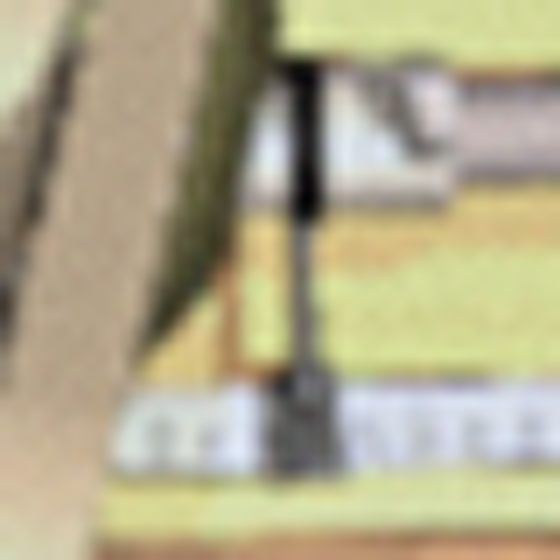

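The pointer (crop x≈304) lines up with the clip centre (≈304), so the leg is on the mark. Now I squeeze, re-centring on lever and cheek as the fingers close.

Emit:
jog_arm(
  plan=[
    [0.01, 0, 0, 0, 0, 0, 0.5],
    [0.02, 0, 0, 0, 0, 0, 0.2],
    [0.029, 0, 0, 0, 0, 0, -0.1],
    [0.029, 0, 0, 0, 0, 0, -0.4],
    [0.029, 0, 0, 0, 0, 0, -1],
    [0.029, 0, 0, 0, 0, 0, -1],
    [0.029, 0, 0, 0, 0, 0, -1],
    [0.029, 0, 0, 0, 0, 0, -1],
  ],
  force=30,
)

```text
time: 10.25
tcp_pos: [488.9, -5.9, 67.5]
eef_rot: [[-0.014, 1.0, 0.0], [1.0, 0.014, 0.0], [0.0, 0.0, -1.0]]
ft_force: [7.4, -3.8, -13.6]
finger_gap: 0.378
grasp_force: 31.6
```

```bash
python3 pm.py | tail -25; python3 - <<'E'
from h import *
look("top","top5",(330,205,370,245),14)
s=sensors.state();print(s["finger_gap"]*88,s["grasp_force"],s["ft_force"])
E
```

```text
170 170]
232 [192 190 172 174 174 131  79  54 103 109 116 166 190 188 180 172 174 176
 170 166]
233 [202 202 204 220 213 164  96  55  88 104 110 185 220 223 220 216 209 214
 220 218]
234 [215 215 222 221 226 177 110  74  71  82 110 186 214 212 220 218 204 207
 222 220]
235 [214 206 206 219 222 166 109  86  88  90 102 170 195 198 209 220 206 198
 212 220]
236 [218 188 196 221 222 168 102  86  94  94  99 147 198 196 202 218 202 190
 206 217]
237 [217 199 203 220 222 170 114  88  90  99 106 144 200 205 200 208 196 192
 205 212]
238 [186 180 188 196 197 158 117  90  92 118 123 152 196 206 202 200 202 206
 206 206]
239 [168 168 173 180 184 168 150 144 156 168 170 179 202 210 212 210 210 211
 211 210]
224 351.27733333333333
225 350.82874617737
226 350.89240506329116
227 350.9255663430421
228 351.05357142857144
229 351.24484536082474
px/mm [ 0.38224387 -0.00575013]
[488.95213499  -5.8609164   67.47609929]
33.42375417932723 31.582481721416116 [  6.92265884  -3.12637079 -14.07487602]
```

View pics/top5.png

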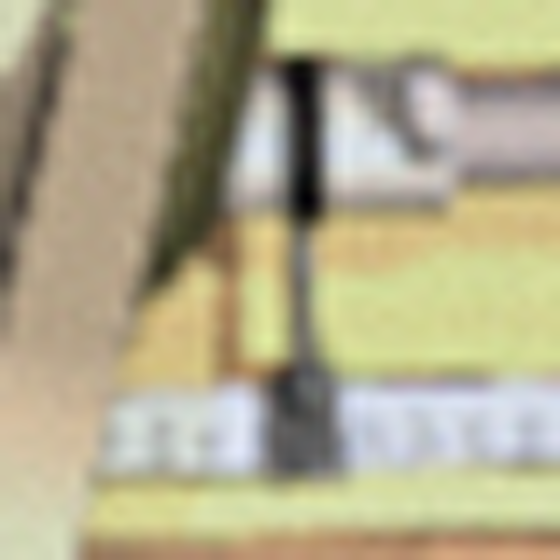

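The gap is 33.4 mm at 30 N, a little under 36. It should grow with less force if that is only give in the cheek, pads and stop, so I ease the grip to test it. I also relax z slightly.

Emit:
jog_arm(
  plan=[
    [0.002, 0, -0.004, 0, 0, 0, -1],
    [0.002, 0, -0.004, 0, 0, 0, -1],
    [0.002, 0, -0.004, 0, 0, 0, -1],
    [0.002, 0, -0.004, 0, 0, 0, -1],
  ],
  force=15,
)

```text
time: 10.95
tcp_pos: [489.0, -5.9, 67.2]
eef_rot: [[-0.014, 1.0, 0.0], [1.0, 0.014, -0.0], [-0.0, 0.0, -1.0]]
ft_force: [4.0, -4.6, -7.2]
finger_gap: 0.387
grasp_force: 19.1
```

```bash
python3 pm.py | tail -8; python3 - <<'E'
from h import *
look("side","side3",(290,150,390,225),8)
s=sensors.state();print(s["finger_gap"]*88,s["grasp_force"],s["ft_force"])
E
```

```text
224 351.22486772486775
225 350.88817891373805
226 350.8958990536278
227 351.02298850574715
228 351.2277227722772
229 351.20478723404256
px/mm [ 0.38224387 -0.00575013]
[489.05355571  -5.88083883  67.23553279]
34.30141691554175 19.12399831577204 [ 3.37954769 -3.99285703 -6.53885391]
```

View pics/side3.png

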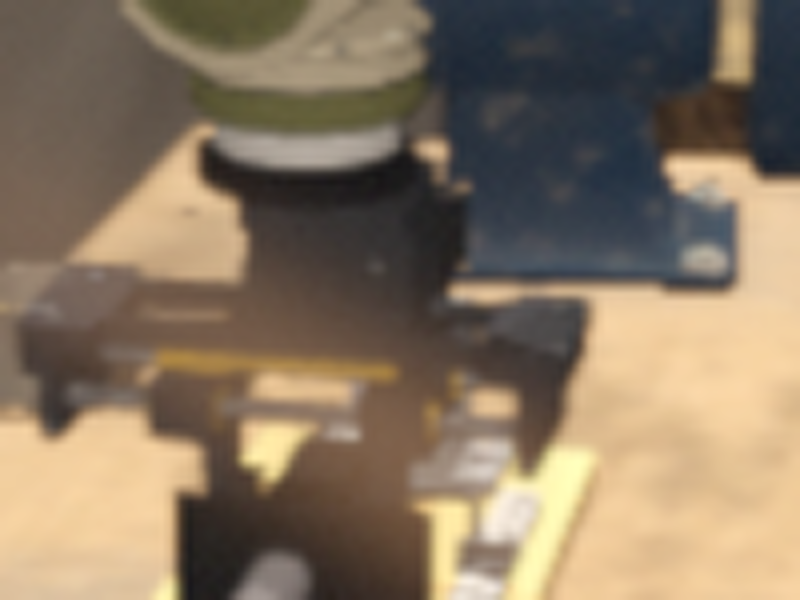

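The side view shows both fingers closed on the collar just behind the flange, the near finger at about crop (370,450). The pointer is over the clip at about (485,530). Gap against force extrapolates to about 35.7 mm at no load, which matches the shut lever and cheek (36 mm). The pointer is still at column 351.1 on the mark, so I hand in.

```bash
python3 -c "
from workcell import job
print(job.close_job())"
```

```text
the job is handed in; nothing more can be done
None
```

I handed the job in with the knob turned to about 1.4 rad, the pointer within about 1 mm of the mark by camera, and the lever squeezed shut at about 19 N. I judged the lever shut from the finger gap, because the cameras could not see it directly. I saw no contact with the other things on the bench.

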